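# Dispense grinding balls and hold the sprung gate open

### The job

Pick up the tray by its bar handle and tip the four steel grinding balls into the feed hopper while the gate is shut, then set the empty tray back down flat on the bench. Then push the dispenser's spring-loaded release arm forward (towards the hopper's back wall) all the way to its stop so that all four balls run down the chute into the catch bin, and finish while still holding the arm against the stop: do not let it go. Leave the timer, marker pen, dropper bottle and carton where they are.

Things in the scene. Friction and masses are not known exactly. Their poses are not given: they have to be found in the camera images.
- dispenser: grey and steel ball dispenser, fixed; base 285 x 140 mm. Origin on the bench; +x runs uphill from catch bin to hopper, +y to the side of the release arm, z up. An open chute, 92 mm wide inside, falls 18 degrees from the rear wall (x 0.157) to its lip over the bin (x -0.02, z 0.05); the hopper is its upper part, x 0.03 to 0.155
- hopper (a point): centre of the hopper's open mouth, 160 mm above the bench, at dispenser (0.100, 0, 0.160), same axes. Mouth 145 mm wide in y between flared wings (tops at z 0.173), in x from a sloping front baffle (top at dispenser x 0.008, z 0.17) to the rear wall (x 0.157, top at z 0.17). The floor is about 70 mm below this point
- bin (a point): centre of the catch bin's inner floor, 10 mm above the bench, at dispenser (-0.066, 0, 0.010), same axes; inside 90 x 104 mm, rim 52 mm above the bench, front wall 81 mm
- release_arm (a joint): turn (rad) of the dark steel release arm, outside the +y wall, on its cross shaft (along y at dispenser x 0.03, z 0.111), with the gate flap hanging in the chute. 0: sprung shut, arm leaning 0.5 rad towards the bin; 1.0: at the stop, arm leaning 0.5 rad towards the rear wall, gate open. Spring: 0.21 N m at 0, 0.51 N m at the stop (6 N at the roller). Balls pass from about 0.7
- roller (a point): centre of the black roller at the arm's end, 83 mm from the shaft axis: 16 mm across, 32 mm long, along dispenser y, sticking out away from the chute. At dispenser y 0.112; at rest x -0.010, z 0.184; at the stop x 0.070, z 0.184; highest (z 0.194) half way. Push it from its bin side towards dispenser +x, or pinch it
- tray: aluminium tipping tray, 112 x 84 mm, loose, 0.16 kg. Origin at the underside centre, z up. Flat floor 4 mm thick, 58 mm long in x; at both x ends a 30 degree ramp rises to a 19 mm high pouring lip at x = +-0.056; side walls at y = +-0.040, 24 mm high. Tipped about its y axis, either way, by 45 degrees or more, the balls roll out over the lower lip
- handle (a point): centre of the tray's black bar handle, 62 mm above the tray's underside over its middle; the bar lies along tray y, 90 mm long, 12 mm wide (tray x) and 16 mm high; 38 mm free below it (balls lie there), nothing above
- ball_1_center (a point): polished plain steel grinding ball, 20 mm across, 33 g, one of four alike lying loose in the tray at the start; this point is its centre. They roll freely
- ball_2_center (a point): polished plain steel grinding ball, 20 mm across, 33 g, one of four alike lying loose in the tray at the start; this point is its centre. They roll freely
- ball_3_center (a point): polished plain steel grinding ball, 20 mm across, 33 g, one of four alike lying loose in the tray at the start; this point is its centre. They roll freely
- ball_4_center (a point): polished plain steel grinding ball, 20 mm across, 33 g, one of four alike lying loose in the tray at the start; this point is its centre. They roll freely
- bench_timer: small white bench timer, bystander; to be left alone
- marker_pen: white marker pen with a black cap, lying, bystander; to be left alone
- dropper_3: small dropper bottle, 60 mm tall, bystander; to be left alone
- carton_cover: small flat carton, bystander; to be left alone

How it is judged:
By the outcome, as a careful person would: the job done as asked, in the order asked, and still so for the second after the job is handed in, while the arm keeps its last pose, push and grip.
It also fails if it takes over 72 s, if anything falls off the work surface, if the arm or the gripper's body presses on something with over 40 N, if the wrist force passes 120 N, or if a joint passes its speed limit or range.

### The arm

A 6-joint arm with a two-finger parallel gripper is mounted at the origin on a cart in front of the work surface, level with it; the furniture and walls round the work are solid. World frame = base frame: x ahead of the robot, y to its left, z up, the work surface at z = 0. Lengths are in m, angles in rad, forces in N, time in s.
With the tool pointing down it reaches from about 0.325 to 0.775 m from the base axis. Payload 5.5 kg.
Tool frame: the origin (TCP) lies at the very end of the fingers, on their centre line; the grasp point (between the pads) lies 19 mm behind it; z points along the fingers, y is the line along which they close (so a half turn about z gives the same grasp; the last joint's range is limited). The gripper opens to 85 mm and grips with 20 to 120 N. Pads are 22 mm wide; open, the fingers measure 114 mm over their backs; the gripper's body (76 mm by 85 mm) begins 54 mm behind the grasp point. The pads swing forward as they close: fully open they stand 13 mm farther back than shut.
Start: joints at [-1.275, 0.091, 1.231, -0, 1.82, -0.057], TCP at [0.207, -0.563, 0.231] pointing down, gripper open.
Joint ranges: [-2.87, 2.87], [-0.86, 2.18], [0.17, 2.46], [-1.51, 4.65], [0.06, 2.69], [-2.65, 2.65]. Speed limits (rad/s): [2.57, 2.57, 3.01, 3.14, 3.14, 3.14].

### API

Orientations are given as a 3x3 rotation matrix whose columns are the frame's x, y, z axes.
In Python, from station import ctrl gives the robot as it stands. The module is installed in compiled form; this text tells all that it offers.
- The arm moves only by the shell command python3 -m pendant 'ROWS' [FORCE]. ROWS is JSON, a list of rows, each an object of numbers: "claw": the finger opening in mm, from 0 to 85.4; "x", "y", "z": the shift along the world's x, y, z in mm; "roll": the turn about the world's z in degrees. In form: [{"claw": .., "x": .., "y": .., "z": .., "roll": ..}, ...]. A call has exactly 5 rows; each row is the pose to reach, as a shift and turn from the pose commanded when the call began; what a row does not reach only later rows make up. A row lasts 1/8 s, in which the tool goes at most 62.5 mm and 10.7 degrees, less where a joint would pass 70% of its speed; a pose out of reach is approached as far as the arm can. A call with a gripper value outside its range is refused whole. The fingers move at their own pace and stop on an object; FORCE is the grip in N (left out, the last holds). Time passes only in rows, so rows that repeat a pose let the fingers close, or fill a call up. It gives the time, the measured TCP pose, the force, the opening and the grip force at its end, in the units of the state.
- ctrl.read_state(): the state, without advancing time (a new reading comes with each control period).
- ctrl.get_image(name): name is "scene" or "top" or "wrist"; returns a dict with "img" (384x512x3 uint8, red, green, blue), "fx", "fy", "cx", "cy" (pixels), "R" (3x3) and "t" (3): a world point X has camera coordinates R X + t; the wrist camera has in their place "tool_from_camera" (4x4, takes a point from camera to tool coordinates, whose origin is the TCP and whose axes are the flange's). Camera axes: x right, y down, z forward; pixel columns grow to the right and rows downward; lengths in m; the calibration is good to about 2 mm. The wrist camera is an equidistant fisheye: a pixel r from the principal point sees the ray r / f radians off the axis. A picture is of the moment at which its call begins: read the wrist's pose just before it. There is no depth.
- ctrl.finish_job(): hands the job in; it is judged then, once.
The state is a dict: "clock": time; "joint_positions": joint angles; "qd": joint speeds; "joint_efforts": joint torques, N m; "tcp_pos": TCP position; "eef_rot": TCP orientation; "contact_force": force on the tool from outside, world axes, zero at the start; "moment": the same for the moment, N m; "grip_width": opening from 0.0 (shut) to 1.0 (fully open); "grasp_force": force on a finger pad.
Only numpy, scipy, OpenCV 4.12 (cv2) and the standard library are available. Lean on these libraries where they do the work, as an engineer would, in place of code of your own. Each camera call takes 0.05 s, during which the arm holds its last target. There are 200 camera calls.

## Working session

There is one attempt and no reset: what is moved stays moved. The work goes in short steps, Python scripts to look and compute and a shell command to move; the robot and the scene stay as the last step left them, time stands still between calls to the robot, and variables do not carry over. Pictures are saved under pics/ and viewed, at most 10 in all, crops included, and the job is handed in when it is done.

```bash
mkdir -p pics
cat > h.py <<'E'
import numpy as np, cv2
from station import ctrl
def grab(n,f):
    d=ctrl.get_image(n); cv2.imwrite(f'pics/{f}.png',d['img'][:,:,::-1]); np.save(f'pics/{f}.npy',d,allow_pickle=True); return d
def load(f): return np.load(f'pics/{f}.npy',allow_pickle=True).item()
def ray(d,u,v):
    R=np.array(d['R']);t=np.array(d['t']); r=R.T@np.array([(u-d['cx'])/d['fx'],(v-d['cy'])/d['fy'],1]); return -R.T@t, r/np.linalg.norm(r)
def onz(d,u,v,z):
    o,r=ray(d,u,v); return o+r*(z-o[2])/r[2]
def tri(a,b):
    A=0;B=0
    for o,r in (a,b):
        P=np.eye(3)-np.outer(r,r);A=A+P;B=B+P@o
    X=np.linalg.solve(A,B); return X,[np.linalg.norm((np.eye(3)-np.outer(r,r))@(X-o)) for o,r in (a,b)]
def proj(d,X):
    c=np.array(d['R'])@X+np.array(d['t']); return c[0]/c[2]*d['fx']+d['cx'],c[1]/c[2]*d['fy']+d['cy']
E
python3 - <<'E'
from h import *
a=grab('scene','s0');b=grab('top','t0')
s=ctrl.read_state();print(s['clock'],s['tcp_pos'],s['eef_rot'])
for d in(a,b):print(ray(d,256,192))
for f in('s0','t0'):
    i=cv2.imread(f'pics/{f}.png');cv2.imwrite(f'pics/{f}b.png',cv2.resize(i,(800,600),interpolation=cv2.INTER_CUBIC))
E
```

```text
0.1 [ 0.20724177 -0.56280479  0.23023421] [[ 9.38403451e-01  3.45541156e-01 -5.21714125e-04]
 [ 3.45541533e-01 -9.38401869e-01  1.72650013e-03]
 [ 1.06999340e-04 -1.80042758e-03 -9.99998374e-01]]
(array([-0.70703809, -0.51973765,  0.96656423]), array([ 0.76856607,  0.36208033, -0.5274505 ]))
(array([0.2832097 , 0.08330825, 1.62761951]), array([ 0.12463632,  0.01503612, -0.99208856]))
```

View pics/s0b.png

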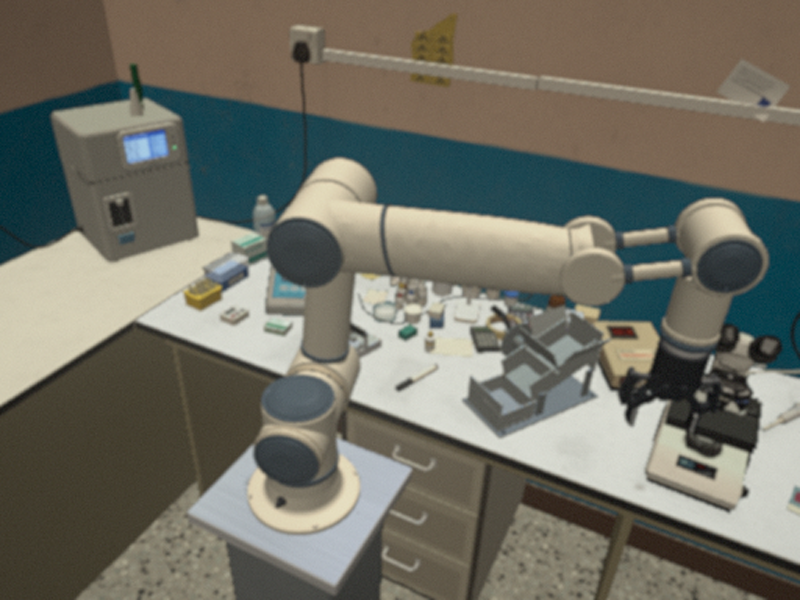

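View pics/t0b.png

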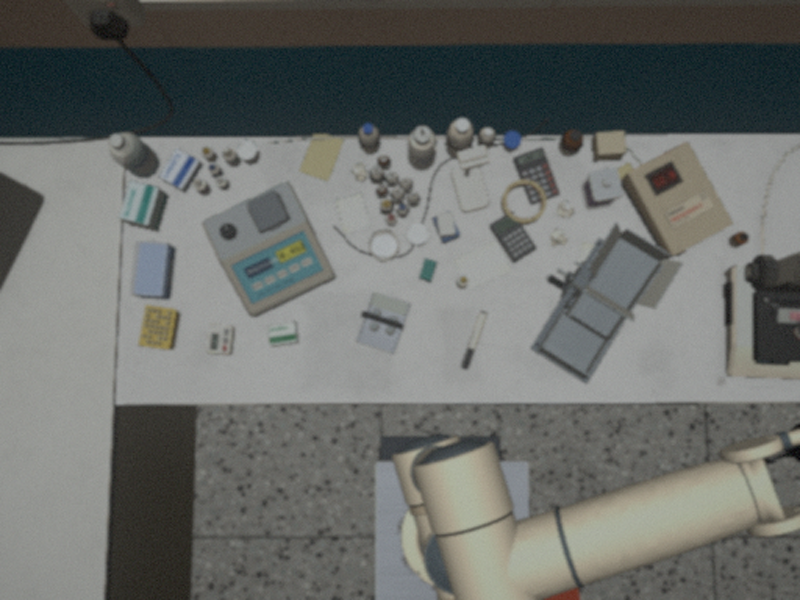

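The scene view shows the dispenser at (535,370), with the arm hiding the tray. The top view (800x600) shows the tray and its dark bar at (383,320). It also shows the dispenser from its bin corner at (560,360) to its rear at (640,245), the roller near (557,281), the marker at (474,340), the dropper at (461,282), the carton at (283,333) and the timer at (221,340).

Run:
```python
from h import *
d=load('t0');k=1.5625
print(d['fx'])
for n,u,v,z in [('handle',383,319,.062),('handleL',362,311,.062),('handleR',404,327,.062),('tray',383,323,.0),('roller',557,281,.184),('binA',534,348,.081),('binB',587,379,.081),('rearA',614,227,.17),('rearB',668,258,.17),('dropper',461,282,.06),('marker',474,340,.01)]:
    print(n,onz(d,u/k,v/k,z).round(3))
c=ctrl.get_image('wrist');print({q:c[q] for q in c if q!='img'})
```

```text
488.90510128335166
handle [0.441 0.142 0.062]
handleL [0.457 0.185 0.062]
handleR [0.424 0.099 0.062]
tray [0.438 0.144 0.   ]
roller [ 0.5   -0.194  0.184]
binA [ 0.379 -0.164  0.081]
binB [ 0.316 -0.269  0.081]
rearA [ 0.607 -0.311  0.17 ]
rearB [ 0.546 -0.412  0.17 ]
dropper [ 0.517 -0.019  0.06 ]
marker [ 0.4   -0.049  0.01 ]
{'fx': 297.3186396354542, 'fy': 297.3186396354542, 'cx': 251.91345143022144, 'cy': 196.32005902005372, 'tool_from_camera': array([[-1.67889256e-04, -9.53624772e-01, -3.00997950e-01,
         7.74737253e-02],
       [ 9.99999851e-01, -3.93331267e-06, -5.45313769e-04,
         7.41821055e-04],
       [ 5.18840800e-04, -3.00997997e-01,  9.53624631e-01,
        -1.42087553e-01],
       [ 0.00000000e+00,  0.00000000e+00,  0.00000000e+00,
         1.00000000e+00]])}
```

```bash
python3 -m pendant '[{"claw":85,"x":20,"y":55,"z":50,"roll":5},{"claw":85,"x":40,"y":110,"z":100,"roll":10},{"claw":85,"x":70,"y":170,"z":120,"roll":15},{"claw":85,"x":100,"y":220,"z":120,"roll":20},{"claw":85,"x":110,"y":250,"z":120,"roll":20}]' 20
cat >> h.py <<'E'
def wgrab(f):
    s=ctrl.read_state(); d=ctrl.get_image('wrist'); d['p']=s['tcp_pos'];d['Rt']=s['eef_rot']
    cv2.imwrite(f'pics/{f}.png',d['img'][:,:,::-1]); np.save(f'pics/{f}.npy',d,allow_pickle=True)
    K=np.array([[d['fx'],0,d['cx']],[0,d['fy'],d['cy']],[0,0,1]])
    cv2.imwrite(f'pics/{f}b.png',cv2.resize(d['img'][:,:,::-1],(800,600),interpolation=cv2.INTER_CUBIC)); return d
def wray(d,u,v):
    x,y=u-d['cx'],v-d['cy'];r=np.hypot(x,y);a=r/d['fx']
    c=np.array([x/r*np.sin(a),y/r*np.sin(a),np.cos(a)]); T=d['tool_from_camera'];Rt=np.array(d['Rt'])
    return np.array(d['p'])+Rt@T[:3,3], Rt@T[:3,:3]@c
def wz(d,u,v,z):
    o,r=wray(d,u,v);return o+r*(z-o[2])/r[2]
def wproj(d,X):
    T=d['tool_from_camera'];c=T[:3,:3].T@(np.array(d['Rt']).T@(np.array(X)-d['p'])-T[:3,3])
    r=np.hypot(c[0],c[1]);a=np.arctan2(r,c[2])*d['fx'];return d['cx']+c[0]/r*a,d['cy']+c[1]/r*a
E
python3 -c "
from h import *
d=wgrab('w1');print(d['p'],d['Rt'],ctrl.read_state()['contact_force'])"
```

```text
clock: 0.78
tcp_pos: [0.318, -0.3114, 0.3519]
eef_rot: [[0.763, 0.646, 0.001], [0.646, -0.763, -0.001], [0.0, 0.001, -1.0]]
contact_force: [1.8, -0.0, 0.3]
grip_width: 0.996
grasp_force: 0.0
[ 0.31795181 -0.31137541  0.35187123] [[ 7.63147053e-01  6.46224178e-01  9.41991581e-04]
 [ 6.46224802e-01 -7.63146809e-01 -6.72767682e-04]
 [ 2.84119128e-04  1.12215900e-03 -9.99999330e-01]] [3.38741064 1.28443683 2.89870694]
```

```bash
python3 -m pendant '[{"claw":85,"x":20,"y":60,"z":0,"roll":5},{"claw":85,"x":40,"y":115,"z":0,"roll":10},{"claw":85,"x":60,"y":170,"z":0,"roll":15},{"claw":85,"x":80,"y":225,"z":0,"roll":22},{"claw":85,"x":90,"y":280,"z":-20,"roll":29}]'
python3 -c "
from h import *
d=wgrab('w2');print(d['p'],d['Rt'])"
python3 -m pendant '[{"claw":85,"x":10,"y":60,"z":-10,"roll":0},{"claw":85,"x":20,"y":115,"z":-20,"roll":0},{"claw":85,"x":30,"y":160,"z":-40,"roll":0},{"claw":85,"x":35,"y":175,"z":-60,"roll":0},{"claw":85,"x":35,"y":175,"z":-60,"roll":0}]'
python3 -c "
from h import *
d=wgrab('w3');print(d['p'],d['Rt'])
im=np.hstack([cv2.imread('pics/w2.png'),cv2.imread('pics/w3.png')]);print(im.shape);cv2.imwrite('pics/w23.png',cv2.resize(im,(800,300)))"
```

```text
clock: 1.45
tcp_pos: [0.408, -0.0312, 0.332]
eef_rot: [[0.351, 0.936, 0.002], [0.936, -0.351, -0.0], [0.001, 0.002, -1.0]]
contact_force: [1.6, -0.2, 0.6]
grip_width: 0.996
grasp_force: 0.0
[ 0.40799929 -0.03124731  0.33195384] [[ 3.51009745e-01  9.36368548e-01  2.46989950e-03]
 [ 9.36371657e-01 -3.51009957e-01 -3.61143248e-04]
 [ 5.28796140e-04  2.43950869e-03 -9.99996885e-01]]
clock: 2.12
tcp_pos: [0.4417, 0.1424, 0.269]
eef_rot: [[0.353, 0.936, -0.005], [0.936, -0.353, -0.001], [-0.003, -0.004, -1.0]]
contact_force: [-0.3, -0.4, 0.2]
grip_width: 0.993
grasp_force: 0.0
[0.44166507 0.14240554 0.26897811] [[ 0.35321729  0.93553008 -0.00458401]
 [ 0.9355373  -0.35322589 -0.00119851]
 [-0.00274043 -0.00386517 -0.99998878]]
(384, 1024, 3)
```

View pics/w1b.png

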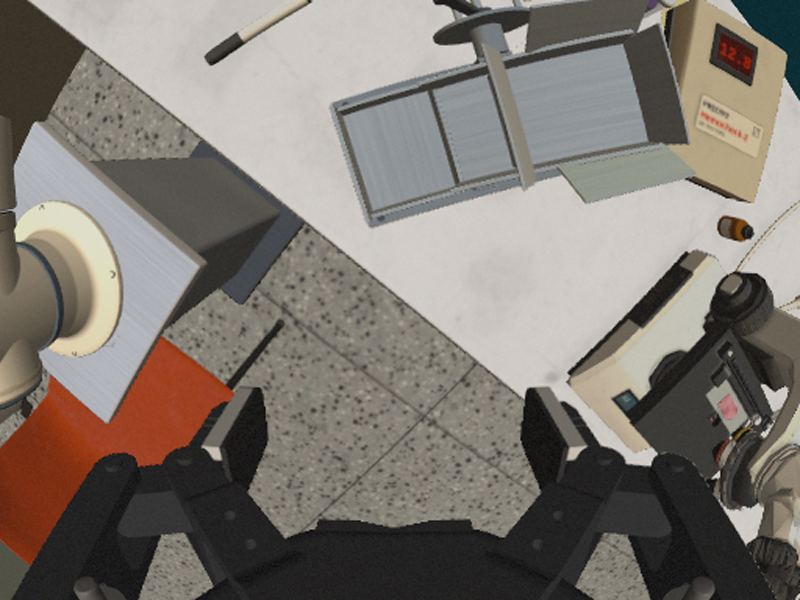

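View pics/w3b.png

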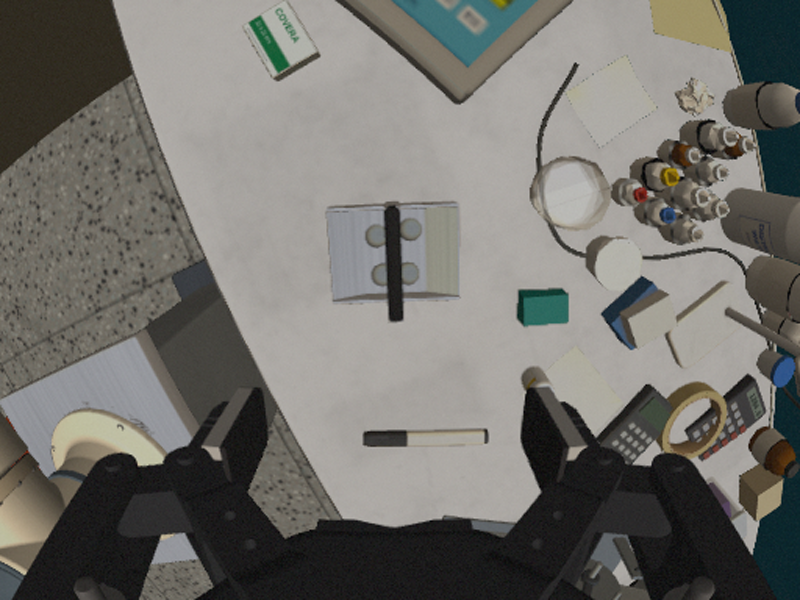

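w3 shows the tray centred at (393,255). Its black bar runs from (393,206) to (396,318), with the four balls at (376,236), (410,229), (384,274) and (406,273). w1 shows the dispenser from its bin front wall at (350,170) to its rear wall at (660,85), and the release arm's dark parts at (480,20).

Run:
```python
from h import *
R=[]
for f in('w2','w3'):
    d=load(f);g=cv2.cvtColor(d['img'],cv2.COLOR_RGB2GRAY)
    u,v=wproj(d,[.441,.142,.062]);print(f,u,v)
    m=np.zeros_like(g);m[int(max(v-60,0)):int(v+60),int(u-45):int(u+45)]=1
    b=((g<60)&(m>0)).astype(np.uint8)
    n,l,st,c=cv2.connectedComponentsWithStats(b)
    k=1+np.argmax(st[1:,4]);ys,xs=np.nonzero(l==k)
    r=cv2.minAreaRect(np.c_[xs,ys].astype(np.float32));print(r,st[k]);bp=cv2.boxPoints(r)
    p=bp[np.argsort(bp[:,1])];e=[p[:2].mean(0),p[2:].mean(0)];R.append((d,e,r[0]))
print('center',tri(wray(R[0][0],*R[0][2]),wray(R[1][0],*R[1][2])))
E2=[]
for i in(0,1):
    X=tri(wray(R[0][0],*R[0][1][i]),wray(R[1][0],*R[1][1][i]));print('end',X);E2.append(X[0])
    print('w3@z.066',wz(R[1][0],*R[1][1][i],.066))
v=E2[0]-E2[1];print(np.degrees(np.arctan2(v[1],v[0])),np.linalg.norm(v))
a,b=[wz(R[1][0],*R[1][1][i],.066) for i in(0,1)];v=a-b;print((a+b)/2,np.degrees(np.arctan2(v[1],v[0])),np.linalg.norm(v))
d=load('w3')
# dispenser in w2
i=cv2.imread('pics/w2.png');cv2.imwrite('pics/w2c.png',cv2.resize(i,(800,600),interpolation=cv2.INTER_CUBIC))
```

```text
w2 228.84874366612829 37.1388814488123
((228.45098876953125, 38.03872299194336), (64.17994689941406, 12.046235084533691), 88.56790161132812) [222   6  14  65 546]
w3 251.55532299047528 169.9066505420622
((251.91236877441406, 167.57215881347656), (73.15174102783203, 9.853462219238281), 87.39744567871094) [246 131  12  74 664]
center (array([0.44092742, 0.14293987, 0.05323011]), [np.float64(0.000805080122530676), np.float64(0.0008050801225305826)])
end (array([0.4559061 , 0.18641426, 0.06283223]), [np.float64(0.0002498588260975906), np.float64(0.00024985882609752653)])
w3@z.066 [0.4562785  0.18661696 0.066     ]
end (array([0.42592414, 0.09829046, 0.05457579]), [np.float64(0.001179567381913811), np.float64(0.0011795673819138346)])
w3@z.066 [0.42846659 0.10179432 0.066     ]
71.21038936358089 0.09344994316674166
[0.44237254 0.14420564 0.066     ] 71.8465568041588 0.089265798216748
```

View pics/w2c.png

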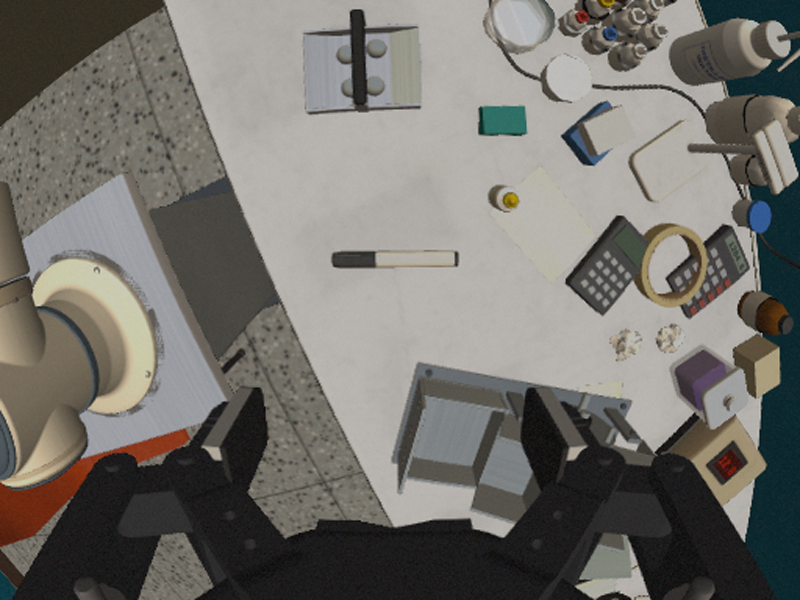

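w2 shows the bar at (358,55), the dropper at (508,200), the marker at (395,258), and the dispenser partly hidden by the gripper at (520,450). I'll take one clean pair of views over the dispenser before grasping.

```bash
python3 -m pendant '[{"claw":85,"x":0,"y":-30,"z":50,"roll":0},{"claw":85,"x":0,"y":-75,"z":90,"roll":0},{"claw":85,"x":5,"y":-135,"z":100,"roll":0},{"claw":85,"x":10,"y":-195,"z":100,"roll":0},{"claw":85,"x":15,"y":-255,"z":100,"roll":0}]' >/dev/null
python3 -m pendant '[{"claw":85,"x":5,"y":-60,"z":0,"roll":0},{"claw":85,"x":10,"y":-115,"z":0,"roll":0},{"claw":85,"x":15,"y":-160,"z":0,"roll":0},{"claw":85,"x":15,"y":-175,"z":0,"roll":0},{"claw":85,"x":15,"y":-175,"z":0,"roll":0}]'
python3 -c "
from h import *
d=wgrab('w4');print(d['p'])"
python3 -m pendant '[{"claw":85,"x":20,"y":-50,"z":0,"roll":0},{"claw":85,"x":35,"y":-100,"z":0,"roll":0},{"claw":85,"x":40,"y":-130,"z":0,"roll":0},{"claw":85,"x":40,"y":-130,"z":0,"roll":0},{"claw":85,"x":40,"y":-130,"z":0,"roll":0}]'
python3 -c "
from h import *
d=wgrab('w5');print(d['p'])
im=np.vstack([cv2.imread('pics/w4.png')[:270],cv2.imread('pics/w5.png')[:270]]);print(im.shape);cv2.imwrite('pics/w45.png',im)"
```

```text
clock: 3.42
tcp_pos: [0.4715, -0.2891, 0.3719]
eef_rot: [[0.357, 0.934, 0.0], [0.934, -0.357, -0.0], [0.0, 0.0, -1.0]]
contact_force: [0.1, 0.8, 0.5]
grip_width: 0.995
grasp_force: 0.0
[ 0.47153859 -0.28908335  0.37191944]
clock: 4.1
tcp_pos: [0.5126, -0.4164, 0.3725]
eef_rot: [[0.353, 0.936, 0.001], [0.936, -0.353, -0.0], [0.0, 0.001, -1.0]]
contact_force: [0.3, 0.5, -0.0]
grip_width: 0.997
grasp_force: 0.0
[ 0.51261788 -0.4163723   0.3724651 ]
(540, 512, 3)
```

View pics/w45.png

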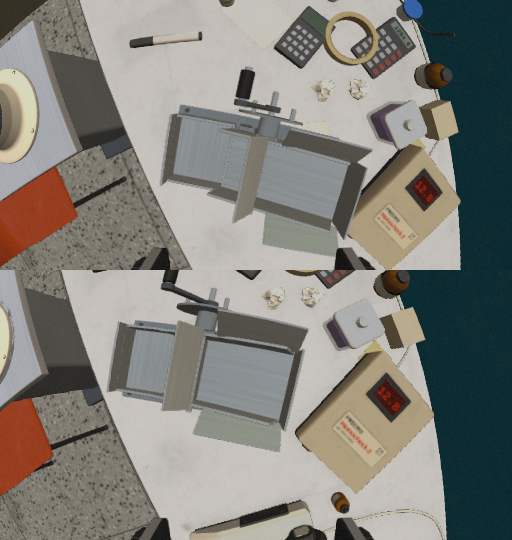

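```bash
python3 -c "
from h import *
i=cv2.imread('pics/w5.png')[0:181,95:325];cv2.imwrite('pics/w5z.png',cv2.resize(i,None,fx=3.3,fy=3.3,interpolation=cv2.INTER_CUBIC))"
```

```text
(no output)
```

View pics/w5z.png

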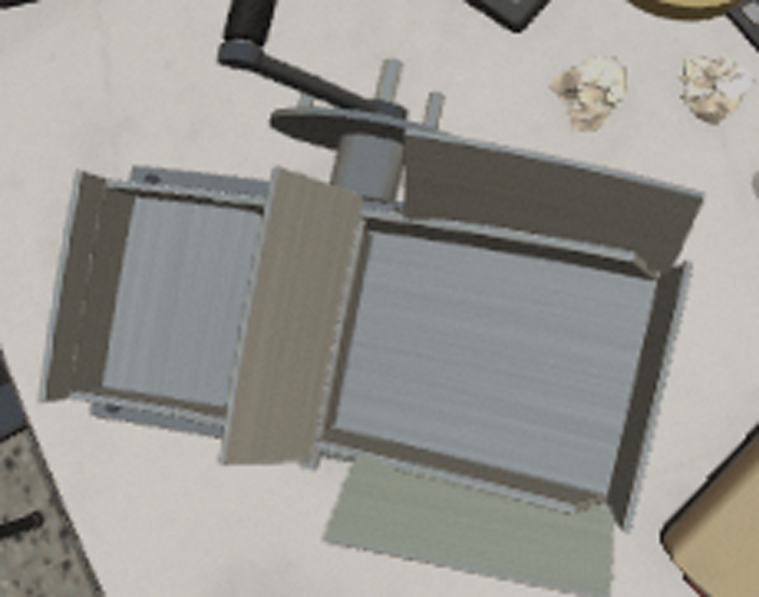

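w5z shows the rear wall top from (690,264) to (626,530), the baffle top from (275,170) to (223,462), the +y wing edge from (410,132) to (704,196), the -y wing edge from (325,543) to (610,597), and the roller at (250,20).

Run:
```python
from h import *
from scipy.optimize import least_squares
d5=load('w5');d4=load('w4')
P=lambda u,v,z: wz(d5,u/3.3+95,v/3.3,z)
L=[('x',.157,.17,(690,264),(626,530)),('x',.008,.17,(275,170),(223,462)),('y',.0725,.173,(410,132),(704,196)),('y',-.0725,.173,(325,543),(610,597))]
Q=[(a,c,P(*p,z)) for a,c,z,p,q in L for p in(p,q)]+[]
for a,c,z,p,q in L:Q.append((a,c,P(*q,z)))
def loc(s,X):
    c,n=np.cos(s[2]),np.sin(s[2]);dx,dy=X[0]-s[0],X[1]-s[1];return c*dx+n*dy,-n*dx+c*dy
Q=[(a,c,P(*p,z)) for a,c,z,*pp in L for p in pp]
f=lambda s:[loc(s,X)['xy'.index(a)]-c for a,c,X in Q]
r=least_squares(f,[.44,-.28,-.57]);print(r.x,np.degrees(r.x[2]),(np.array(r.fun)*1e3).round(1))
s=r.x;c,n=np.cos(s[2]),np.sin(s[2])
W=lambda x,y,z:np.array([s[0]+c*x-n*y,s[1]+n*x+c*y,z])
print('hopper',W(.1,0,.16),'roller rest',W(-.01,.112,.184),'stop',W(.07,.112,.184))
# height check: triangulate w4/w5 corners, roller
for nm,a,b in [('rear-y',(348,236),(626/3.3+95,530/3.3)),('baffle-y',(235,217),(223/3.3+95,462/3.3)),('wing+y rear',(371,150),(704/3.3+95,196/3.3))]:
    X,e=tri(wray(d4,*a),wray(d5,*b));print(nm,X.round(4),np.round(loc(s,X),4),np.round(e,4))
# roller in w4 by mask; compare rest prediction
g=cv2.cvtColor(d4['img'],cv2.COLOR_RGB2GRAY);m=np.zeros_like(g);m[60:104,225:265]=1
b=((g<55)&(m>0)).astype(np.uint8);n_,l,st,ce=cv2.connectedComponentsWithStats(b);k=1+np.argmax(st[1:,4]);print('roller px',ce[k],st[k],'pred',wproj(d4,W(-.01,.112,.184)),wproj(d4,W(-.01,.096,.184)),wproj(d4,W(-.01,.128,.184)))
dt=load('t0')
print('top pred roller',np.array(proj(dt,W(-.01,.112,.184)))*1.5625,'binfront+y',np.array(proj(dt,W(-.117,.057,.081)))*1.5625)
```

```text
[ 0.44870386 -0.29372971 -0.56833106] -32.562971069646906 [ 0.1 -0.8  0.2  0.5  1.9  1.2 -2.1 -0.9]
hopper [ 0.5329839  -0.34755233  0.16      ] roller rest [ 0.5005572 -0.1939538  0.184    ] stop [ 0.56798123 -0.2370119   0.184     ]
rear-y [ 0.5573 -0.418   0.1684] [ 0.1584 -0.0463] [0.0033 0.0033]
baffle-y [ 0.4267 -0.3418  0.1588] [ 0.0073 -0.0524] [0.0029 0.0029]
wing+y rear [ 0.6203 -0.3157  0.1688] [0.1565 0.0738] [0.0008 0.0008]
roller px [245.01871658  83.88502674] [236  70  19  29 374] pred (np.float64(244.81080865804987), np.float64(85.34371810290818)) (np.float64(241.88245303510183), np.float64(99.44855169261626)) (np.float64(247.7672154241097), np.float64(71.33188173851812))
top pred roller [556.7842191  280.60491175] binfront+y [543.32189192 346.87472881]
```

```bash
python3 -m pendant '[{"claw":85,"x":-5,"y":55,"z":0,"roll":0},{"claw":85,"x":-10,"y":115,"z":0,"roll":0},{"claw":85,"x":-20,"y":175,"z":0,"roll":0},{"claw":85,"x":-30,"y":235,"z":0,"roll":0},{"claw":85,"x":-40,"y":295,"z":0,"roll":2}]' >/dev/null
python3 -m pendant '[{"claw":85,"x":-5,"y":60,"z":0,"roll":0},{"claw":85,"x":-10,"y":120,"z":0,"roll":0},{"claw":85,"x":-20,"y":180,"z":-30,"roll":0},{"claw":85,"x":-28,"y":230,"z":-60,"roll":0},{"claw":85,"x":-31,"y":265,"z":-100,"roll":0}]'
python3 -m pendant '[{"claw":85,"x":0,"y":0,"z":-50,"roll":0},{"claw":85,"x":0,"y":0,"z":-100,"roll":0},{"claw":85,"x":0,"y":0,"z":-130,"roll":0},{"claw":85,"x":0,"y":0,"z":-150,"roll":0},{"claw":85,"x":0,"y":0,"z":-150,"roll":0}]'
```

```text
clock: 5.4
tcp_pos: [0.4396, 0.1449, 0.2724]
eef_rot: [[0.319, 0.948, 0.005], [0.948, -0.319, 0.002], [0.003, 0.004, -1.0]]
contact_force: [1.5, 0.6, -0.0]
grip_width: 0.994
grasp_force: 0.0
clock: 6.02
tcp_pos: [0.4404, 0.1422, 0.1208]
eef_rot: [[0.321, 0.947, -0.001], [0.947, -0.321, -0.0], [-0.0, -0.001, -1.0]]
contact_force: [0.6, -0.3, 0.9]
grip_width: 0.998
grasp_force: 0.0
```

```bash
python3 -m pendant '[{"claw":85,"x":1,"y":1,"z":-40,"roll":0},{"claw":85,"x":1,"y":1,"z":-70,"roll":0},{"claw":85,"x":1,"y":1,"z":-78,"roll":0},{"claw":30,"x":1,"y":1,"z":-78,"roll":0},{"claw":20,"x":1,"y":1,"z":-78,"roll":0}]' 80
python3 -m pendant '[{"claw":0,"x":0,"y":0,"z":0,"roll":0},{"claw":0,"x":0,"y":0,"z":0,"roll":0},{"claw":0,"x":0,"y":0,"z":0,"roll":0},{"claw":0,"x":0,"y":0,"z":0,"roll":0},{"claw":0,"x":0,"y":0,"z":0,"roll":0}]'
python3 -m pendant '[{"claw":0,"x":0,"y":0,"z":5,"roll":0},{"claw":0,"x":0,"y":0,"z":12,"roll":0},{"claw":0,"x":0,"y":0,"z":20,"roll":0},{"claw":0,"x":0,"y":0,"z":30,"roll":0},{"claw":0,"x":0,"y":0,"z":40,"roll":0}]'
python3 -c "
from h import *
d=wgrab('w6')
i=cv2.imread('pics/w6.png')[130:360,140:370];print(i.shape);cv2.imwrite('pics/w6z.png',i)"
```

```text
clock: 6.65
tcp_pos: [0.4435, 0.1433, 0.0455]
eef_rot: [[0.322, 0.947, 0.003], [0.947, -0.322, 0.001], [0.002, 0.003, -1.0]]
contact_force: [0.4, 0.4, 0.3]
grip_width: 0.596
grasp_force: 0.0
clock: 7.28
tcp_pos: [0.4428, 0.1431, 0.0442]
eef_rot: [[0.322, 0.947, 0.001], [0.947, -0.322, 0.0], [0.001, 0.001, -1.0]]
contact_force: [-1.7, 0.1, 6.0]
grip_width: 0.122
grasp_force: 79.1
clock: 7.9
tcp_pos: [0.4424, 0.143, 0.0841]
eef_rot: [[0.322, 0.947, 0.0], [0.947, -0.322, 0.0], [0.0, 0.0, -1.0]]
contact_force: [0.2, -0.2, -3.1]
grip_width: 0.124
grasp_force: 78.0
(230, 230, 3)
```

```bash
python3 -m pendant '[{"claw":0,"x":0,"y":-1,"z":20,"roll":0},{"claw":0,"x":1,"y":-6,"z":50,"roll":0},{"claw":0,"x":2,"y":-14,"z":85,"roll":0},{"claw":0,"x":4,"y":-26,"z":115,"roll":0},{"claw":0,"x":6,"y":-40,"z":140,"roll":0}]' 120 >/dev/null
python3 -m pendant '[{"claw":0,"x":4,"y":-22,"z":20,"roll":-1},{"claw":0,"x":9,"y":-50,"z":32,"roll":-2},{"claw":0,"x":15,"y":-81,"z":38,"roll":-3},{"claw":0,"x":21,"y":-113,"z":40,"roll":-5},{"claw":0,"x":27,"y":-146,"z":40,"roll":-7}]' >/dev/null
python3 -m pendant '[{"claw":0,"x":6,"y":-33,"z":0,"roll":-2},{"claw":0,"x":12,"y":-66,"z":0,"roll":-4},{"claw":0,"x":18,"y":-99,"z":0,"roll":-5},{"claw":0,"x":25,"y":-131,"z":0,"roll":-6},{"claw":0,"x":31,"y":-162,"z":0,"roll":-7}]' 
python3 -m pendant '[{"claw":0,"x":7,"y":-29,"z":0,"roll":0},{"claw":0,"x":13,"y":-57,"z":0,"roll":0},{"claw":0,"x":19,"y":-84,"z":0,"roll":0},{"claw":0,"x":25,"y":-108,"z":0,"roll":0},{"claw":0,"x":29,"y":-127,"z":0,"roll":0}]'
cat >> h.py <<'E'
S=(.44870,-.29373,-.56833)
def rep():
    s=ctrl.read_state();p=np.array(s['tcp_pos']);c,n=np.cos(S[2]),np.sin(S[2]);dx,dy=p[0]-S[0],p[1]-S[1]
    y=np.array(s['eef_rot'])[:,1];print('t',s['clock'],'bar disp mm',np.round([(c*dx+n*dy)*1e3,(-n*dx+c*dy)*1e3,p[2]*1e3+19],1),'yaw err',round(np.degrees(np.arctan2(y[1],y[0])-S[2]),2),'F disp',np.round([c*s['contact_force'][0]+n*s['contact_force'][1],-n*s['contact_force'][0]+c*s['contact_force'][1],s['contact_force'][2]],1),'M',np.round(s['moment'],2),'open',round(s['grip_width']*85.4,1),'gf',s['grasp_force'])
E
python3 -c "
from h import *
rep()"
```

```text
clock: 9.82
tcp_pos: [0.5064, -0.2062, 0.2644]
eef_rot: [[0.542, 0.84, 0.001], [0.84, -0.542, -0.0], [0.0, 0.001, -1.0]]
contact_force: [0.3, -0.6, -2.7]
grip_width: 0.113
grasp_force: 117.4
clock: 10.45
tcp_pos: [0.5353, -0.3331, 0.264]
eef_rot: [[0.542, 0.84, 0.0], [0.84, -0.542, -0.0], [-0.0, 0.0, -1.0]]
contact_force: [-0.6, 0.3, -2.6]
grip_width: 0.116
grasp_force: 117.3
t 10.45 bar disp mm [ 94.2  13.4 283. ] yaw err -0.25 F disp [-0.7 -0.  -2.6] M [-0.03 -0.05  0.11] open 9.9 gf 117.33888030052185
```

```bash
python3 -m pendant '[{"claw":0,"x":2,"y":-9,"z":-5,"roll":0},{"claw":0,"x":4,"y":-16,"z":-15,"roll":0},{"claw":0,"x":4,"y":-18,"z":-30,"roll":0},{"claw":0,"x":4,"y":-18,"z":-45,"roll":0},{"claw":0,"x":4,"y":-18,"z":-55,"roll":0}]' >/dev/null
python3 -c "
from h import *
rep();d=wgrab('w7')
i=cv2.imread('pics/w7.png')[60:384,60:452];cv2.imwrite('pics/w7z.png',cv2.resize(i,None,fx=1.8,fy=1.8,interpolation=cv2.INTER_CUBIC))"
```

```text
t 11.075 bar disp mm [105.2   1.7 231.5] yaw err -0.2 F disp [-20.3  -0.8  35.3] M [1.26 1.93 0.05] open 9.8 gf 123.05846887640655
```

View pics/w7z.png

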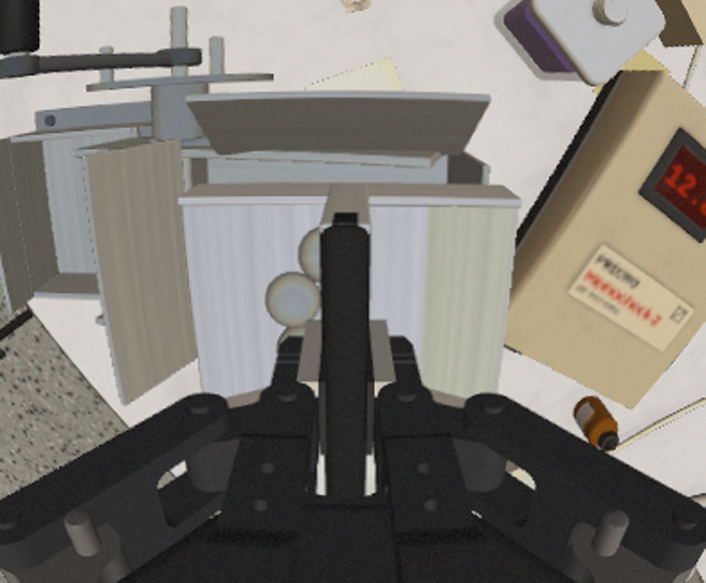

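The tray is level over the hopper with its balls on the left ramp, at about (295,290). Its rear lip is already bearing on the rear wall, so I'll ease the grip to 20 N so the bar can turn in the pads.

```bash
python3 -m pendant '[{"claw":0,"x":0,"y":0,"z":0,"roll":0},{"claw":0,"x":0,"y":0,"z":0,"roll":0},{"claw":0,"x":0,"y":0,"z":0,"roll":0},{"claw":0,"x":0,"y":0,"z":0,"roll":0},{"claw":0,"x":0,"y":0,"z":0,"roll":0}]' 20 >/dev/null
python3 -c "
from h import *
rep()"
python3 -m pendant '[{"claw":0,"x":-1,"y":0,"z":-2,"roll":0},{"claw":0,"x":-1,"y":1,"z":-4,"roll":0},{"claw":0,"x":-2,"y":1,"z":-6,"roll":0},{"claw":0,"x":-3,"y":2,"z":-8,"roll":0},{"claw":0,"x":-3,"y":2,"z":-8,"roll":0}]' >/dev/null
python3 -c "
from h import *
rep();wgrab('w8')"
```

```text
t 11.75 bar disp mm [105.8   1.7 232.5] yaw err -0.19 F disp [-8.6  0.1 15. ] M [0.7  1.07 0.03] open 9.9 gf 120.04261136054993
t 12.375 bar disp mm [103.9   1.7 230.1] yaw err -0.19 F disp [-11.2  -0.8  28.8] M [ 0.4   0.68 -0.01] open 9.9 gf 122.38136988133192
```

```bash
python3 -m pendant '[{"claw":8,"x":2,"y":-1,"z":5,"roll":0},{"claw":8,"x":3,"y":-2,"z":12,"roll":0},{"claw":6,"x":3,"y":-2,"z":12,"roll":0},{"claw":6,"x":3,"y":-2,"z":12,"roll":0},{"claw":6,"x":3,"y":-2,"z":12,"roll":0}]' 20
python3 -c "
from h import *
rep();wgrab('w9')"
```

```text
clock: 13.05
tcp_pos: [0.5394, -0.3497, 0.2139]
eef_rot: [[0.541, 0.841, 0.002], [0.841, -0.541, -0.001], [0.0, 0.002, -1.0]]
contact_force: [-3.8, 3.2, 8.2]
grip_width: 0.115
grasp_force: 119.2
t 13.05 bar disp mm [106.5   1.7 232.9] yaw err -0.2 F disp [-4.9  0.6  8.2] M [0.25 0.21 0.04] open 9.8 gf 119.18877840042114
```

```bash
python3 -m pendant '[{"claw":10,"x":0,"y":0,"z":2,"roll":0},{"claw":10.3,"x":0,"y":0,"z":5,"roll":0},{"claw":10.6,"x":0,"y":0,"z":8,"roll":0},{"claw":10.6,"x":0,"y":0,"z":8,"roll":0},{"claw":10.6,"x":0,"y":0,"z":8,"roll":0}]' 20 >/dev/null
python3 -c "
from h import *
rep()"
python3 -m pendant '[{"claw":10.9,"x":0,"y":0,"z":2,"roll":0},{"claw":11.1,"x":0,"y":0,"z":2,"roll":0},{"claw":11.1,"x":0,"y":0,"z":2,"roll":0},{"claw":11.1,"x":0,"y":0,"z":2,"roll":0},{"claw":11.1,"x":0,"y":0,"z":2,"roll":0}]' 20 >/dev/null
python3 -c "
from h import *
rep();wgrab('w10')
im=np.hstack([cv2.imread(f'pics/{f}.png')[60:384,120:380] for f in('w8','w10')]);cv2.imwrite('pics/w810.png',cv2.resize(im,None,fx=1.5,fy=1.5))"
```

```text
t 13.725 bar disp mm [106.6   1.3 238.7] yaw err -0.23 F disp [ 0.5 -0.2 -2.5] M [ 0.03 -0.06  0.01] open 10.7 gf 62.29496955871582
t 14.35 bar disp mm [106.7   1.3 241.2] yaw err -0.22 F disp [ 0.1 -0.1 -2.6] M [-0.01 -0.02 -0.03] open 11.5 gf 40.09892463684082
```

View pics/w810.png

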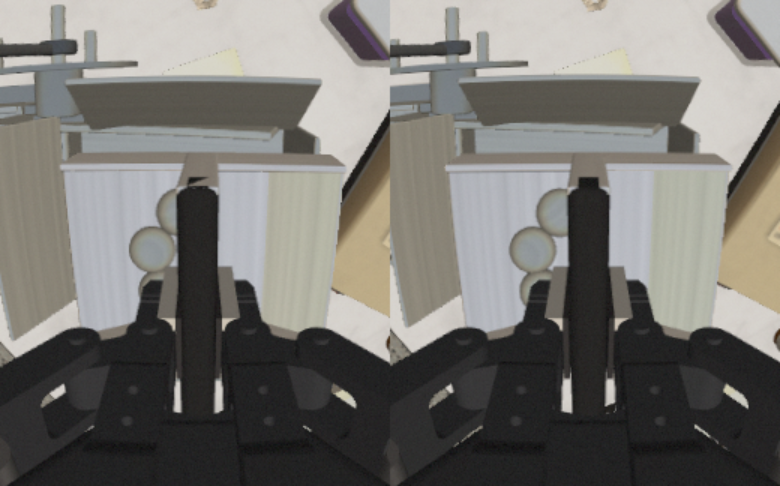

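Right half: the tray is clear of the wall and leaning slightly left, with the balls on the left ramp at (530,250). The grip has dropped to 40 N, so I'll start the tipping arc.

```bash
python3 -m pendant '[{"claw":11.3,"x":0,"y":0,"z":-6,"roll":0},{"claw":11.3,"x":-2,"y":1,"z":-12,"roll":0},{"claw":11.3,"x":-5,"y":3,"z":-17,"roll":0},{"claw":11.3,"x":-8,"y":5,"z":-22,"roll":0},{"claw":11.3,"x":-8,"y":5,"z":-22,"roll":0}]' 20 >/dev/null
python3 -c "
from h import *
rep();wgrab('w11')"
python3 -m pendant '[{"claw":11.3,"x":-2,"y":1,"z":-3,"roll":0},{"claw":11.3,"x":-4,"y":3,"z":-6,"roll":0},{"claw":11.3,"x":-6,"y":4,"z":-9,"roll":0},{"claw":11.3,"x":-7,"y":5,"z":-12,"roll":0},{"claw":11.3,"x":-7,"y":5,"z":-12,"roll":0}]' 20 >/dev/null
python3 -c "
from h import *
rep();wgrab('w12')"
```

```text
t 15.025 bar disp mm [ 99.3   1.2 225.8] yaw err -0.21 F disp [-1.  -0.7 14.7] M [-0.42 -0.81 -0.01] open 11.7 gf 59.820179510861635
t 15.7 bar disp mm [ 92.2   1.4 217.2] yaw err -0.23 F disp [-1.  -0.8 23.6] M [-0.75 -1.21 -0.05] open 11.8 gf 96.19509190320969
```

```bash
python3 -m pendant '[{"claw":12,"x":0,"y":0,"z":0,"roll":0},{"claw":12.8,"x":0,"y":0,"z":0,"roll":0},{"claw":13.5,"x":0,"y":0,"z":0,"roll":0},{"claw":14.2,"x":0,"y":0,"z":0,"roll":0},{"claw":14.2,"x":0,"y":0,"z":0,"roll":0}]' 20 >/dev/null
python3 -c "
from h import *
rep();wgrab('w13')
for f in ('w10','w13'):
    d=load(f);print(f,wproj(d,np.array(d['p'])+np.array(d['Rt'])@[.042,-.056,-.018+.043]),wproj(d,np.array(d['p'])+np.array(d['Rt'])@[.042,.056,-.018+.043]))
    g=cv2.cvtColor(d['img'],cv2.COLOR_RGB2HSV)
    b=((g[:,:,0]>105)&(g[:,:,0]<140)&(g[:,:,1]>15)&(g[:,:,2]>150)).astype(np.uint8);b[:150]=0
    n,l,st,c=cv2.connectedComponentsWithStats(b);k=1+np.argmax(st[1:,4]);print(st[k],c[k])
"
```

```text
t 16.375 bar disp mm [ 88.8   1.5 211.9] yaw err -0.23 F disp [-7.3 -0.3 13.1] M [ 0.25  0.36 -0.04] open 14.2 gf 37.743070498108864
w10 (np.float64(156.2833762640579), np.float64(167.83146366599027)) (np.float64(345.07731852012483), np.float64(167.7544251814276))
[474 331   3   4   8] [475.125 332.5  ]
w13 (np.float64(156.28576201498055), np.float64(167.83368013879752)) (np.float64(345.0841958600346), np.float64(167.75622420387114))
[486 336   3   5  10] [487.  338.2]
```

```bash
python3 -m pendant '[{"claw":14.6,"x":-2,"y":1,"z":-3,"roll":0},{"claw":15.2,"x":-4,"y":2,"z":-6,"roll":0},{"claw":15.8,"x":-5,"y":3,"z":-9,"roll":0},{"claw":16.2,"x":-7,"y":4,"z":-12,"roll":0},{"claw":16.2,"x":-7,"y":4,"z":-12,"roll":0}]' 20 >/dev/null
python3 -c "
from h import *
rep();wgrab('w14')"
python3 -m pendant '[{"claw":16.6,"x":-1,"y":1,"z":-3,"roll":0},{"claw":17,"x":-2,"y":1,"z":-6,"roll":0},{"claw":17.4,"x":-3,"y":2,"z":-9,"roll":0},{"claw":17.6,"x":-3,"y":2,"z":-12,"roll":0},{"claw":17.6,"x":-3,"y":2,"z":-12,"roll":0}]' 20 >/dev/null
python3 -c "
from h import *
rep();wgrab('w15')
im=np.hstack([cv2.imread(f'pics/{f}.png')[60:384,120:380] for f in('w13','w15')]);cv2.imwrite('pics/w1315.png',cv2.resize(im,None,fx=1.5,fy=1.5))"
```

```text
t 17.05 bar disp mm [ 80.9   1.2 196.8] yaw err -0.22 F disp [-2.5 -0.2  5.7] M [-0.06 -0.17  0.08] open 16.1 gf 30.620466023683548
t 17.725 bar disp mm [ 76.3   1.4 182.3] yaw err -0.22 F disp [-3.6 -0.5  3. ] M [ 0.2   0.29 -0.02] open 17.9 gf 22.930242866277695
```

View pics/w1315.png

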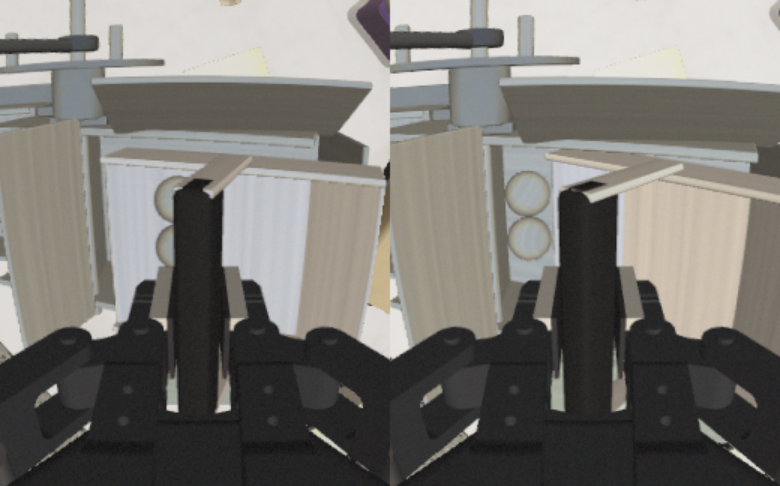

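Right half: the tray is tipped about 40°, with balls already lying in the hopper at (527,190) and (527,238). I'll tip a little further and let them all run out.

```bash
python3 -m pendant '[{"claw":17.8,"x":0,"y":0,"z":-3,"roll":0},{"claw":18,"x":-1,"y":0,"z":-6,"roll":0},{"claw":18,"x":-1,"y":0,"z":-7,"roll":0},{"claw":18,"x":-1,"y":0,"z":-7,"roll":0},{"claw":18,"x":-1,"y":0,"z":-7,"roll":0}]' 20 >/dev/null
python3 -c "
from h import *
rep();wgrab('w16')"
python3 -m pendant '[{"claw":18,"x":0,"y":0,"z":0,"roll":0},{"claw":18,"x":0,"y":0,"z":0,"roll":0},{"claw":18,"x":0,"y":0,"z":0,"roll":0},{"claw":18,"x":0,"y":0,"z":0,"roll":0},{"claw":18,"x":0,"y":0,"z":0,"roll":0}]' 20 >/dev/null
python3 -c "
from h import *
rep();d=wgrab('w17')
c=cv2.HoughCircles(cv2.GaussianBlur(cv2.cvtColor(d['img'],cv2.COLOR_RGB2GRAY),(3,3),0)[150:260,180:260],cv2.HOUGH_GRADIENT,1,12,param1=80,param2=12,minRadius=11,maxRadius=19);print(c)"
```

```text
t 18.4 bar disp mm [ 75.4   1.1 176.1] yaw err -0.21 F disp [-5.6  1.2  2.4] M [ 0.47  0.45 -0.02] open 18.5 gf 20.855422765016556
t 19.075 bar disp mm [ 75.4   1.1 176. ] yaw err -0.21 F disp [-7.   1.7  2.5] M [0.44 0.47 0.03] open 18.1 gf 20.856277495622635
[[[23.5 52.5 15.8]
  [25.5 25.5 13.8]
  [24.5 81.5 16. ]]]
```

```bash
python3 -m pendant '[{"claw":17,"x":0,"y":0,"z":0,"roll":0},{"claw":16.5,"x":0,"y":0,"z":5,"roll":0},{"claw":16.5,"x":0,"y":0,"z":15,"roll":0},{"claw":16.5,"x":0,"y":0,"z":30,"roll":0},{"claw":16.5,"x":0,"y":0,"z":50,"roll":0}]' 40 >/dev/null
python3 -c "
from h import *
rep();wgrab('w18')"
python3 -m pendant '[{"claw":16.5,"x":0,"y":0,"z":20,"roll":0},{"claw":16.5,"x":0,"y":0,"z":40,"roll":0},{"claw":16.5,"x":0,"y":0,"z":60,"roll":0},{"claw":16.5,"x":0,"y":0,"z":75,"roll":0},{"claw":16.5,"x":0,"y":0,"z":80,"roll":0}]' >/dev/null
python3 -c "
from h import *
rep();d=wgrab('w19');print(d['p'])
c=cv2.HoughCircles(cv2.GaussianBlur(cv2.cvtColor(d['img'],cv2.COLOR_RGB2GRAY),(3,3),0),cv2.HOUGH_GRADIENT,1,8,param1=80,param2=14,minRadius=6,maxRadius=14)
c=[q.round(1).tolist() for q in c[0]];print([q for q in c if 60<q[1]<300 and 100<q[0]<380])"
```

```text
t 19.75 bar disp mm [ 76.2   0.7 227.2] yaw err -0.23 F disp [-0.5 -0.4 -1.5] M [ 0.06 -0.   -0.01] open 17.4 gf 34.40053313970566
t 20.425 bar disp mm [ 76.5   0.7 308. ] yaw err -0.23 F disp [ 0.2 -0.2 -2. ] M [0.   0.06 0.07] open 17.2 gf 34.46782484650612
[ 0.51356356 -0.33430297  0.28896854]
[[219.5, 165.5, 11.0], [221.5, 148.5, 7.400000095367432], [221.5, 182.5, 9.600000381469727], [227.5, 198.5, 7.099999904632568], [364.5, 71.5, 7.400000095367432]]
```

```bash
python3 -m pendant '[{"claw":16.5,"x":-5,"y":25,"z":0,"roll":0},{"claw":16.5,"x":-17,"y":70,"z":0,"roll":0},{"claw":16.5,"x":-30,"y":120,"z":0,"roll":0},{"claw":16.5,"x":-43,"y":170,"z":0,"roll":0},{"claw":16.5,"x":-56,"y":220,"z":0,"roll":0}]' >/dev/null
python3 -m pendant '[{"claw":16.5,"x":-13,"y":50,"z":0,"roll":0},{"claw":16.5,"x":-26,"y":100,"z":-20,"roll":0},{"claw":16.5,"x":-39,"y":150,"z":-50,"roll":0},{"claw":16.5,"x":-52,"y":200,"z":-85,"roll":0},{"claw":16.5,"x":-65,"y":245,"z":-120,"roll":0}]' >/dev/null
python3 -m pendant '[{"claw":16.5,"x":-6,"y":25,"z":-25,"roll":0},{"claw":16.5,"x":-12,"y":45,"z":-50,"roll":0},{"claw":16.5,"x":-13,"y":51,"z":-65,"roll":0},{"claw":16.5,"x":-13,"y":51,"z":-75,"roll":0},{"claw":16.5,"x":-13,"y":51,"z":-75,"roll":0}]'
python3 -c "
from h import *
rep();wgrab('w20')"
```

```text
clock: 22.35
tcp_pos: [0.3794, 0.1811, 0.0918]
eef_rot: [[0.542, 0.84, -0.001], [0.84, -0.542, -0.001], [-0.001, -0.0, -1.0]]
contact_force: [0.2, -0.7, -1.9]
grip_width: 0.204
grasp_force: 34.7
t 22.35 bar disp mm [-314.   362.9  110.8] yaw err -0.28 F disp [ 0.5 -0.5 -1.9] M [0.06 0.03 0.02] open 17.4 gf 34.68136087059975
```

```bash
python3 -m pendant '[{"claw":16.5,"x":0,"y":0,"z":-8,"roll":0},{"claw":16.5,"x":0,"y":0,"z":-15,"roll":0},{"claw":16.5,"x":0,"y":0,"z":-20,"roll":0},{"claw":16.5,"x":0,"y":0,"z":-24,"roll":0},{"claw":16.5,"x":0,"y":0,"z":-24,"roll":0}]' >/dev/null
python3 -c "
from h import *
rep()"
python3 -m pendant '[{"claw":16.5,"x":0,"y":0,"z":-2,"roll":0},{"claw":16.5,"x":0,"y":0,"z":-4,"roll":0},{"claw":16.5,"x":4,"y":-3,"z":-6,"roll":0},{"claw":16.5,"x":8,"y":-5,"z":-7,"roll":0},{"claw":16.5,"x":8,"y":-5,"z":-7,"roll":0}]' >/dev/null
python3 -c "
from h import *
rep()"
```

```text
t 23.025 bar disp mm [-314.6  363.4   86.9] yaw err -0.22 F disp [-0.2 -0.3 -1.2] M [0.04 0.03 0.01] open 17.2 gf 34.6711528301239
t 23.65 bar disp mm [-304.7  363.6   80.2] yaw err -0.26 F disp [-0.9  0.7 -1.8] M [0.02 0.08 0.02] open 17.3 gf 34.68387320637703
```

```bash
python3 -m pendant '[{"claw":16.5,"x":0,"y":0,"z":-2,"roll":0},{"claw":16.5,"x":2,"y":-1,"z":-4,"roll":0},{"claw":16.5,"x":5,"y":-3,"z":-6,"roll":0},{"claw":16.2,"x":9,"y":-6,"z":-8,"roll":0},{"claw":16,"x":9,"y":-6,"z":-8,"roll":0}]' >/dev/null
python3 -c "
from h import *
rep();wgrab('w21')"
```

```text
t 24.275 bar disp mm [-292.2  364.4   75.2] yaw err -0.26 F disp [ 3.  -2.5 10.5] M [-0.51 -0.03 -0.09] open 16.7 gf 28.90547275543213
```

```bash
python3 -m pendant '[{"claw":15.5,"x":4,"y":-2,"z":-2,"roll":0},{"claw":15,"x":7,"y":-4,"z":-4,"roll":0},{"claw":14.5,"x":10,"y":-6,"z":-6,"roll":0},{"claw":14.5,"x":12,"y":-8,"z":-8,"roll":0},{"claw":14.5,"x":12,"y":-8,"z":-8,"roll":0}]' >/dev/null
python3 -c "
from h import *
rep();wgrab('w22')"
```

```text
t 24.95 bar disp mm [-275.8  364.4   68.3] yaw err -0.3 F disp [ 7.9 -2.7 10.9] M [-1.09 -0.89 -0.02] open 15.0 gf 24.012535326182842
```

```bash
python3 -m pendant '[{"claw":14.5,"x":2,"y":-1,"z":-2,"roll":0},{"claw":14.5,"x":4,"y":-2,"z":-4,"roll":0},{"claw":14,"x":5,"y":-3,"z":-5,"roll":0},{"claw":13.5,"x":5,"y":-3,"z":-5,"roll":0},{"claw":13,"x":5,"y":-3,"z":-5,"roll":0}]' >/dev/null
python3 -c "
from h import *
rep();wgrab('w23')"
```

```text
t 25.625 bar disp mm [-273.9  363.4   59.3] yaw err -0.22 F disp [2.9 0.4 2.3] M [-0.21 -0.45  0.01] open 13.1 gf 1.5162437036633492
```

```bash
python3 -m pendant '[{"claw":18,"x":0,"y":0,"z":1,"roll":0},{"claw":25,"x":0,"y":0,"z":2,"roll":0},{"claw":40,"x":0,"y":0,"z":2,"roll":0},{"claw":40,"x":0,"y":0,"z":20,"roll":0},{"claw":40,"x":0,"y":0,"z":60,"roll":0}]' >/dev/null
python3 -m pendant '[{"claw":40,"x":0,"y":0,"z":40,"roll":0},{"claw":40,"x":0,"y":0,"z":90,"roll":0},{"claw":40,"x":0,"y":0,"z":140,"roll":0},{"claw":40,"x":0,"y":0,"z":160,"roll":0},{"claw":40,"x":0,"y":0,"z":160,"roll":0}]'
python3 - <<'E'
from h import *
d=wgrab('w24');p=np.array(d['p']);Rt=np.array(d['Rt'])
g=cv2.cvtColor(d['img'],cv2.COLOR_RGB2GRAY);u,v=wproj(d,[p[0],p[1],.066]);print(u,v)
m=np.zeros_like(g);m[max(int(v-60),0):int(v+60),int(u-60):int(u+60)]=1
b=((g<60)&(m>0)).astype(np.uint8);n,l,st,c=cv2.connectedComponentsWithStats(b)
for k in np.argsort(-st[1:,4])[:2]+1:
    ys,xs=np.nonzero(l==k);r=cv2.minAreaRect(np.c_[xs,ys].astype(np.float32));print(r)
    bp=cv2.boxPoints(r);q=bp[np.argsort(bp[:,1])];A,B=wz(d,*q[:2].mean(0),.069),wz(d,*q[2:].mean(0),.069);print(A,B,np.linalg.norm(A-B))
# ASCII-free profile across the tray: rim edges along tool y at offsets
i=cv2.cvtColor(d['img'],cv2.COLOR_RGB2HSV)
for z in(.019,):
    for tx in(-.02,.02):
        row=[]
        for ty in np.arange(-.08,.081,.005):
            X=p+Rt@np.array([tx,ty,0]);X[2]=z;uu,vv=wproj(d,X);row.append(int(g[int(round(vv)),int(round(uu))]) if 0<=vv<384 else -1)
        print(tx,row)
E
```

```text
clock: 26.92
tcp_pos: [0.4139, 0.1601, 0.2634]
eef_rot: [[0.542, 0.841, 0.005], [0.841, -0.542, 0.002], [0.004, 0.003, -1.0]]
contact_force: [-0.7, -0.2, -0.5]
grip_width: 0.469
grasp_force: 0.0
250.72535952496375 172.40144027978295
((251.5, 170.49996948242188), (72.99998474121094, 8.999998092651367), 90.0)
[0.43921099 0.19773376 0.069     ] [0.39199319 0.12451098 0.069     ] 0.08712688962623438
-0.02 [170, 169, 167, 169, 168, 134, 149, 153, 152, 150, 157, 156, 155, 161, 155, 60, 33, 33, 156, 155, 156, 159, 147, 149, 147, 152, 154, 147, 176, 172, 171, 177, 172]
0.02 [170, 170, 170, 169, 166, 132, 150, 151, 151, 148, 153, 156, 153, 159, 154, 40, 34, 31, 153, 154, 155, 156, 147, 151, 150, 150, 152, 153, 169, 169, 169, 170, 170]
```

The tray is down flat and empty: its bar reads the same height as before, the rims are symmetric, and the four balls were counted in the hopper. Next is the release arm.

```bash
python3 -m pendant '[{"claw":40,"x":10,"y":-40,"z":0,"roll":0},{"claw":40,"x":22,"y":-85,"z":0,"roll":0},{"claw":40,"x":34,"y":-135,"z":0,"roll":0},{"claw":40,"x":46,"y":-185,"z":0,"roll":0},{"claw":40,"x":58,"y":-235,"z":0,"roll":0}]' 60 >/dev/null
python3 -m pendant '[{"claw":40,"x":12,"y":-45,"z":0,"roll":0},{"claw":40,"x":24,"y":-90,"z":0,"roll":0},{"claw":40,"x":31,"y":-116,"z":0,"roll":0},{"claw":40,"x":31,"y":-116,"z":0,"roll":0},{"claw":40,"x":31,"y":-116,"z":0,"roll":0}]' >/dev/null
python3 - <<'E'
from h import *
rep();d=wgrab('w25')
c,n=np.cos(S[2]),np.sin(S[2]);W=lambda x,y,z:np.array([S[0]+c*x-n*y,S[1]+n*x+c*y,z])
for y in(.096,.112,.128):print(y,wproj(d,W(-.01,y,.184)))
g=cv2.cvtColor(d['img'],cv2.COLOR_RGB2GRAY);u,v=map(int,wproj(d,W(-.01,.112,.184)))
b=(g<55).astype(np.uint8);m=np.zeros_like(b);m[v-45:v+45,u-30:u+30]=1;b&=m
k,l,st,ce=cv2.connectedComponentsWithStats(b);q=np.argsort(-st[1:,4])[:3]+1;print(st[q],ce[q])
E
```

```text
t 28.225 bar disp mm [-10.8 115.8 278.3] yaw err -0.21 F disp [0.4 0.8 0. ] M [ 0.03 -0.   -0.04] open 40.1 gf 0.0
0.096 (np.float64(252.23356478967094), np.float64(229.98076201610914))
0.112 (np.float64(252.1626221099596), np.float64(211.2225437531389))
0.128 (np.float64(252.08764785533236), np.float64(191.54364146637715))
[[242 189  40  48 979]] [[255.17364658 211.98467824]]
```

```bash
python3 -m pendant '[{"claw":40,"x":0,"y":0,"z":-35,"roll":0},{"claw":40,"x":0,"y":0,"z":-65,"roll":0},{"claw":40,"x":0,"y":0,"z":-85,"roll":0},{"claw":40,"x":0,"y":0,"z":-96,"roll":0},{"claw":40,"x":0,"y":0,"z":-96,"roll":0}]' >/dev/null
python3 -c "
from h import *
rep()"
python3 -m pendant '[{"claw":32,"x":0,"y":0,"z":0,"roll":0},{"claw":25,"x":0,"y":0,"z":0,"roll":0},{"claw":20,"x":0,"y":0,"z":0,"roll":0},{"claw":20,"x":0,"y":0,"z":0,"roll":0},{"claw":20,"x":0,"y":0,"z":0,"roll":0}]' >/dev/null
python3 -c "
from h import *
rep()"
```

```text
t 28.9 bar disp mm [-10.3 115.6 183.1] yaw err -0.2 F disp [0.3 0.3 0.3] M [-0.06 -0.03  0.04] open 39.9 gf 0.0
t 29.525 bar disp mm [-10.1 115.4 183.3] yaw err -0.22 F disp [-0.3 -0.  -0.6] M [-0.03 -0.01 -0.  ] open 20.0 gf 0.0
```

```bash
python3 -m pendant '[{"claw":20,"x":6,"y":-4,"z":2,"roll":0},{"claw":20,"x":13,"y":-8,"z":5,"roll":0},{"claw":20,"x":21,"y":-14,"z":8,"roll":0},{"claw":20,"x":30,"y":-19,"z":9,"roll":0},{"claw":20,"x":38,"y":-24,"z":9,"roll":0}]' >/dev/null
python3 -c "
from h import *
rep()"
python3 -m pendant '[{"claw":20,"x":8,"y":-5,"z":0,"roll":0},{"claw":20,"x":16,"y":-10,"z":-2,"roll":0},{"claw":20,"x":23,"y":-15,"z":-5,"roll":0},{"claw":20,"x":29,"y":-19,"z":-7,"roll":0},{"claw":20,"x":32,"y":-20,"z":-8,"roll":0}]' >/dev/null
python3 -c "
from h import *
rep()"
```

```text
t 30.15 bar disp mm [ 35.  115.7 193. ] yaw err -0.22 F disp [-5.3 -0.1  3.6] M [ 0.43  0.71 -0.01] open 19.7 gf 2.4469397217035294
t 30.775 bar disp mm [ 71.5 115.5 183.6] yaw err -0.24 F disp [-17.8  -2.6   8.3] M [ 1.    2.56 -0.02] open 20.1 gf 8.355594277381897
```

```bash
for i in 1 2; do python3 -m pendant '[{"claw":20,"x":0,"y":0,"z":0,"roll":0},{"claw":20,"x":0,"y":0,"z":0,"roll":0},{"claw":20,"x":0,"y":0,"z":0,"roll":0},{"claw":20,"x":0,"y":0,"z":0,"roll":0},{"claw":20,"x":0,"y":0,"z":0,"roll":0}]' >/dev/null; done
python3 - <<'E'
from h import *
rep();t=grab('top','t1');s=grab('scene','s1');d=wgrab('w26')
c,n=np.cos(S[2]),np.sin(S[2]);W=lambda x,y,z:np.array([S[0]+c*x-n*y,S[1]+n*x+c*y,z])
def loc(X):dx,dy=X[0]-S[0],X[1]-S[1];return round(1e3*(c*dx+n*dy)),round(1e3*(-n*dx+c*dy))
for nm,im,P,Z,rr in(('scene',s,proj,onz,(5,12)),('top',t,proj,onz,(2,5)),('wrist',d,wproj,wz,(8,20))):
    print(nm,'bin',P(im,W(-.066,0,.02)),'hopper',P(im,W(.06,0,.09)))
    g=cv2.cvtColor(im['img'],cv2.COLOR_RGB2GRAY);k=4 if nm!='wrist' else 2
    G=cv2.resize(g,None,fx=k,fy=k,interpolation=cv2.INTER_CUBIC)
    q=cv2.HoughCircles(cv2.GaussianBlur(G,(5,5),0),cv2.HOUGH_GRADIENT,1,8*k//2,param1=80,param2=13,minRadius=rr[0],maxRadius=rr[1]*k)
    for u,v,r in ([] if q is None else q[0]):
        X=Z(im,u/k,v/k,.02);a,b=loc(X)
        if -120<a<150 and -60<b<60: print('  ',a,b,round(r/k,1),(round(u/k),round(v/k)))
for nm,pt in(('floor bin corner',W(-.1,.04,.01)),):print(wproj(d,pt))
E
```

```text
t 32.025 bar disp mm [ 71.2 115.5 183.8] yaw err -0.23 F disp [-10.8  -2.6   5.3] M [0.73 1.71 0.03] open 20.1 gf 5.674840807914734
scene bin (np.float64(320.88341506866857), np.float64(258.5966078964406)) hopper (np.float64(351.74150107320054), np.float64(231.79697678382078))
   -37 32 8.4 (322, 251)
top bin (np.float64(367.4851738225911), np.float64(219.3516080251963)) hopper (np.float64(392.53518320325884), np.float64(184.2445610558052))
wrist bin (np.float64(138.59694420287536), np.float64(277.00328481565083)) hopper (np.float64(240.18561845968776), np.float64(321.0401240388388))
   -88 5 8.3 (122, 272)
   -40 22 16.0 (156, 262)
   -87 26 8.6 (119, 257)
   -61 14 18.6 (141, 267)
   -93 -13 12.3 (121, 284)
   107 30 13.9 (284, 258)
   72 36 11.6 (253, 254)
   -89 -17 8.3 (124, 287)
   -67 12 14.7 (136, 268)
   -75 22 14.0 (128, 261)
   66 56 13.8 (247, 237)
   -59 7 14.6 (143, 272)
   -45 21 12.7 (152, 263)
   -89 11 11.2 (120, 268)
   67 51 9.8 (248, 241)
   -95 -21 11.0 (121, 289)
   63 48 7.2 (245, 244)
   143 37 16.9 (317, 252)
   -38 -22 15.5 (163, 293)
   -94 4 10.0 (117, 273)
   -93 26 9.8 (115, 257)
   -66 -3 7.6 (139, 279)
   139 59 14.6 (315, 234)
   -94 20 8.0 (115, 261)
   15 45 11.7 (201, 246)
   3 45 9.4 (190, 246)
   -82 4 6.7 (126, 273)
   108 20 6.4 (285, 266)
   -44 27 10.6 (152, 259)
   -69 3 7.8 (136, 275)
   20 37 12.2 (206, 252)
   115 0 7.6 (290, 280)
   -80 10 8.3 (127, 269)
   -73 11 5.9 (132, 269)
   -89 32 4.4 (117, 253)
   11 37 4.2 (197, 252)
   -88 -23 4.2 (126, 291)
   148 31 4.2 (321, 257)
(np.float64(110.93069938855908), np.float64(242.7892166691826))
```

Run:
```python
from h import *
c,n=np.cos(S[2]),np.sin(S[2]);W=lambda x,y,z:np.array([S[0]+c*x-n*y,S[1]+n*x+c*y,z])
def rect(f,P,xs,ys,zf):
    d=load(f);g=cv2.cvtColor(d['img'],cv2.COLOR_RGB2GRAY)
    uv=np.array([[P(d,W(x,y,zf(x))) for x in xs] for y in ys],np.float32)
    return cv2.remap(g,uv[...,0],uv[...,1],cv2.INTER_LINEAR)
def show(a):
    for r in a:print(' '.join('%3d'%v for v in r))
xs=np.arange(-.114,-.018,.005);ys=np.arange(.052,-.053,-.006)
for f,P in(('w25',wproj),('w26',wproj)):
    print(f,'bin');show(rect(f,P,xs,ys,lambda x:.02))
for f,P in(('t0',proj),('t1',proj)):
    print(f,'bin');show(rect(f,P,xs[::2],ys[::2],lambda x:.02))
```

```text
w25 bin
 92  91  91  92  91  91  90  92  92  92  91  93  92  94  93  93  93  93  47  28
115 116 115 113 109 110 107 109 107 107 106 105 104 104 103 105 104 102  46  25
 83 118 137 145 140 144 138 137 141 139 141 139 139 140 138 138 141 140  57  25
 83 124 141 147 144 146 142 140 144 141 142 142 143 143 143 139 143 139  41  31
 81 127 143 148 144 146 141 138 145 141 145 142 144 142 142 139 136  92  51  30
 82 121 142 148 142 147 141 138 144 139 142 143 142 143 139 123  91  91  57  43
 84 128 141 147 143 144 141 138 143 141 142 142 142 142 125  93  92  90  54  64
 83 137 142 148 142 145 123 115 120 108 140 139 141 139 135 134 138 137 110  65
 83 124 142 147 142 145 100  98  98  28 137 140 141 141 138 139 142 139 132 132
 85 129 141 146 142 119  99  97  44  27 142 140 142 140 140 138 142 139 128 136
 84 132 100  32  36  99 100  97  28  24 136 139 140 140 140 139 139 138 129 135
 83  42  32  31  78  97  99  70  26  26 128 138 142 138 140 139 140 139 127 136
 73  31  32  32  98  97  99  37  27  25 127 140 142 140 140 139 142 138 126 138
 31  31  30  81  97  98  91  25  24  25 134 139 141 
[... 1829 characters left out ...]
9 110 110  96
 70 120 120 118 119 118 119 120 118  95
 69 119 117 118 123 117 117 119 116  79
 73 117 118 116 118 117 117 117 115  79
 73 120 118 115 117 115 116 112 115  80
 70 119 119 116 117 117 115 114 116  78
 67 114 116 117 117 116 115 117 114  79
 68 117 119 116 118 116 115 115 115  80
 68 113 116 112 113 113 112 109 111  78
t1 bin
172 173 173 173 173 173 172 175 171 138
174 177 173 174 173 173 173 173 175 138
173 174 174 174 174 174 172 173 172 142
172 172 172 172 172 172 171 171 170 151
170 171 168 170 166 165 164 163 165 155
165 164 162 164 162 157 156 156 154 144
154 153 150 147 145 144 141 136 128 121
137 134 129 127 125 117 112 103 101 113
106 102 100 103 107 108 110 102  90 114
```

Three balls show in a row along the bin's front wall, at dispenser y 26, 6 and -15 mm. The fourth place is hidden by the gripper, so I'll turn the wrist a little while still pushing to see it.

```bash
python3 -m pendant '[{"claw":22,"x":1,"y":-1,"z":0,"roll":2},{"claw":24,"x":2,"y":-1,"z":0,"roll":5},{"claw":24,"x":3,"y":-2,"z":0,"roll":8},{"claw":24,"x":3,"y":-2,"z":0,"roll":11},{"claw":24,"x":3,"y":-2,"z":0,"roll":11}]' >/dev/null
python3 - <<'E'
from h import *
rep();d=wgrab('w27');g=cv2.cvtColor(d['img'],cv2.COLOR_RGB2GRAY)
c,n=np.cos(S[2]),np.sin(S[2]);W=lambda x,y,z:np.array([S[0]+c*x-n*y,S[1]+n*x+c*y,z])
def rect(xs,ys,zf):
    uv=np.array([[wproj(d,W(x,y,zf(x))) for x in xs] for y in ys],np.float32);return cv2.remap(g,uv[...,0],uv[...,1],cv2.INTER_LINEAR)
def show(a):
    for r in a:print(' '.join('%3d'%v for v in r))
show(rect(np.arange(-.114,-.04,.004),np.arange(.048,-.053,-.004),lambda x:.02))
print('chute, floor+10');show(rect(np.arange(-.02,.06,.006),np.arange(.046,-.047,-.006),lambda x:.0665+.325*x))
E
```

```text
t 32.8 bar disp mm [ 72.2 117.6 183.3] yaw err 10.91 F disp [-21.2   4.8   7.1] M [ 2.36  2.51 -0.28] open 23.9 gf 10.7649564743042
 94  95  93  93  92  94  94  93  94  95  94  95  95  96  93  96  94  95  95
 95  95  96  96  96  95  95  96  95  96  96  95  97  97  97  96  96  98  96
143 142 143 142 142 143 143 142 141 146 142 140 144 148 140 143 149 145  84
 89  85 136 145 145 143  94 105  87 140 143 145 145 143 140 141 141  95  79
 84  83 136 144 149 131 144 140 123  92 143 149 144 146 145 141 125  77  78
 84  83 132 147 131 143 144 142 136  95 143 148 145 146 145 143  78  78  78
 87  84 126 147 140 145 143 143 132 111 143 148 145 146 144 141  75  78  78
 87  85 122 146 134 146 146 143 110 144 143 147 144 147 144 120  77  77  78
 85  85 120 145 147 135 128 102  88 128 142 148 146 146 142 118  77  78  78
 85  86 123 145 146 122 139 141 120  97 141 145 143 145 133  88  79  78  78
 84  86 130 146 130 141 143 146 136  97 142 145 144 109  92  90  85  76  78
 86  87 131 144 137 142 143 146 136 107 141 147 111  91  92  94  94  81  79
 84  85 128 145 139 140 143 143 116 143 141  98  92  93 
[... 1219 characters left out ...]
  77  30  31  30  31  33  35
 97  80  82  81 102 113 119  61  30  32  30  32  29  29
125 132  98  29  30 116  27  31  28  29  31  29  25  28
141  32  30  33  33  28  33  32  32  28  28  29  29  31
 31  32  51  29  36  31  32  31  30  27  30  28  30  28
 30  37  30  29  42  31  32  35  29  28  31  31  31  30
 35  31  31  40  42  34  56  38  32  31  31  31  31  32
 30  30  39  42  49  54  54  29  28  32  52  29  30  31
 32  31  38  51  53  54  54  32  28  30  31  30  28  31
 33  38  40  54  54  54  54  32  33  25  30  32  30  32
 39  38  52  54  54  54  53  30  30  31  28  31  27  31
 40  48  50  54  56  53  56  32  32  30  32  38  32  34
 45  45  52  53  56  53  53  31  31  32  42  49  33  31
```

All four balls are in the bin: four discs in a row, with the arm still on its stop. I'll turn back flush, keep pushing, and hand in.

```bash
python3 -m pendant '[{"claw":23,"x":0,"y":0,"z":0,"roll":-3},{"claw":22,"x":0,"y":0,"z":0,"roll":-6},{"claw":21,"x":-1,"y":1,"z":0,"roll":-9},{"claw":20,"x":-1,"y":1,"z":0,"roll":-11},{"claw":20,"x":-1,"y":1,"z":0,"roll":-11}]' >/dev/null
python3 -m pendant '[{"claw":20,"x":0,"y":0,"z":0,"roll":0},{"claw":20,"x":0,"y":0,"z":0,"roll":0},{"claw":20,"x":0,"y":0,"z":0,"roll":0},{"claw":20,"x":0,"y":0,"z":0,"roll":0},{"claw":20,"x":0,"y":0,"z":0,"roll":0}]' >/dev/null
python3 - <<'E'
from h import *
rep();s=ctrl.read_state();c,n=np.cos(S[2]),np.sin(S[2])
Fx=c*s['contact_force'][0]+n*s['contact_force'][1]
if -35<Fx<-9: print(ctrl.finish_job())
E
```

```text
t 34.1 bar disp mm [ 71.6 115.5 183.6] yaw err -0.23 F disp [-18.5  -1.3   7. ] M [1.14 2.81 0.02] open 20.1 gf 9.536377787590027
the job is handed in; nothing more can be done
None
```

The job is handed in: all four balls are in the catch bin, the empty tray is flat on the bench, and the release arm is still held against its stop with about 18 N, with the clock at 34 s of the 72 s allowed.

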